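# Hold the lid of the farrier's gas forge at its balance point

### The arm

A 7-joint arm with a two-finger parallel gripper is mounted at the origin on the work surface. World frame = base frame: x ahead of the robot, y to its left, z up, the work surface at z = 0. Lengths are in m, angles in rad, forces in N, time in s.
With the tool pointing down it reaches from about 0.35 to 0.9 m from the base axis. Payload 19.9 kg.
Tool frame: the origin (TCP) lies between the finger pads; the fingertips stand 19 mm ahead of it and the grasp point (between the pads) is the TCP; z points along the fingers, y is the line along which they close (so a half turn about z gives the same grasp; the last joint's range is limited). The gripper opens to 94 mm and grips with 3 to 60 N. Pads are 16 mm wide; open, the fingers measure 119 mm over their backs; the gripper's body (75 mm by 177 mm) begins 78 mm behind the grasp point.
Start: joints at [1.109, 0.417, -0.01, 1.614, 0.005, 1.111, -0.053], TCP at [0.255, -0.57, 0.198] pointing down, gripper open.
Joint ranges: [-2.81, 2.81], [-0.39, 2.02], [-1.27, 1.25], [0.06, 2.57], [-1.19, 4.33], [0.19, 2], [-2.82, 2.82]. Speed limits (rad/s): [1.89, 1.89, 2.39, 2.39, 3.01, 3.01, 3.01].

### API

Orientations are given as a 3x3 rotation matrix whose columns are the frame's x, y, z axes.
In Python, from rig import robot gives the robot as it stands. Calls block until the motion is done:
- robot.move_ptp(position, orientation): joint-space move of the TCP to a pose.
- robot.move_linear(position, velocity=0.15, frame=None, threshold=None): straight line of the TCP; frame=None keeps the orientation; velocity is the mean speed in m/s. With threshold (N) it stops when the force on the tool has changed by that much, and returns True; else False.
- robot.goto_joints(angles): joint-space move.
- robot.gripper_to(opening): finger opening in m; the grip force is fixed at half the most; returns when the fingers have stopped.
- robot.pause(seconds).
- robot.ik(position, orientation): joint angles nearest the present ones, or None.
- robot.get_state(): the state.
- robot.grab_frame(name): name is "scene" or "top" or "wrist"; returns the picture (400x640x3 uint8, red, green, blue); there is no depth.
- robot.camera_info(name): a dict with "fx", "fy", "cx", "cy" (pixels), "rvec" (rotation vector, rad) and "tvec" (3), from world to camera coordinates, as OpenCV has them. Camera axes: x right, y down, z forward; pixel columns grow to the right and rows downward; lengths in m; the calibration is good to about 2 mm. A picture is of the moment at which its call begins: read the wrist's pose just before it. camera_info takes no time and is no camera call; for the wrist camera it gives the pose at the moment of the call.
A pose or a line that the arm cannot do raises robot.PlanningError and nothing moves.
- robot.sign_off(): hands the job in; it is judged then, once.
The state is a dict: "time": time; "qpos": joint angles; "joint_vel": joint speeds; "effort": joint torques, N m; "ee_pos": TCP position; "tool_rot": TCP orientation; "force": force on the tool from outside, world axes, zero at the start; "moment": the same for the moment, N m; "opening": finger opening in m; "grasp_force": force on a finger pad.
Only numpy, scipy, OpenCV 4.12 (cv2) and the standard library are available. Lean on these libraries where they do the work, as an engineer would, in place of code of your own. Each camera call takes 0.05 s, during which the arm holds its last target. There are 200 camera calls.

### The job

Your mate has to get at the hearth lining of the small gas forge, whose lid has no stay. Take the hammer off the lid and lay it down on the table clear of the forge, then raise the lid by its front handle to its balance point, where it would fall neither shut nor over backwards, and finish still holding it there by the handle. Do not drop the hammer, do not let the lid fall shut or go over backwards, and leave the other tools where they lie.

Things in the scene. Friction and masses are not known exactly. Their poses are not given: they have to be found in the camera images.
- forge: Black sheet-steel clamshell gas forge, fixed. Hearth 200 mm deep (x), 320 wide (y), rim 90 mm above the table; the lid on it is 85 high, so its flat roof is 175 mm up. Origin: centre of its underside; x from the handle side (front, towards the robot) to the hinge side, z up. A loading shelf sticks out 45 mm in front, 52 mm up.
- burner (a point): Top of the burner, an upright round metal pipe 60 mm across and 97 mm tall on the lid's roof, mid-width, 50 mm behind the forge's centre. It turns with the lid.
- lid (a joint): Opening angle of the lid in rad: 0 shut, growing as its front edge rises; stop at 1.95 (fallen over backwards). It weighs 1 to 1.6 kg, the hinge runs almost freely and nothing stays it. Balance point: 1.051 (60 degrees; point lid_cog is then straight above the hinge axis). Below this it falls shut, above it over backwards.
- lid_handle (a point): Middle of the lid's handle: level round steel bar, 16 mm thick, 150 long, parallel to the hinge, its centre 50 mm out from the lid's front face, on two 10 mm legs 140 apart. Shut: 155 mm above the table, 155 in front of the forge's centre. It turns with the lid, 263 mm from the hinge axis; at the balance point it is 344 mm above the table and 70 mm in front of the hinge.
- lid_hinge (a point): Middle of the lid's hinge axis, which is level and runs along the forge's y: 105 mm behind the forge's centre, 90 mm above the table.
- lid_cog (a point): Centre of gravity of the lid (an unmarked point inside it): when shut 105 mm in front of the hinge axis and 60 mm above it. This point turns with the lid.
- hammer: Hammer, about 0.6 kg, on the lid's roof in front of the burner, along the forge's width, head to the right; 285 mm long, level. x along the handle to the head, z up. Origin: underside, 16 mm below the handle's centre line; the round wooden handle is 24 mm thick here (32 over its last 50 mm). Steel head: 92 mm long in y, 32 thick, middle 50 mm ahead of the origin. Centre of gravity 29 mm ahead.
- rasp: Bystander: steel hoof rasp with a black plastic handle, 500 mm long, 45 mm wide, lying on the table at the left with its handle towards the robot. Origin: underside, about the middle; x along it to the tip.
- horseshoe: Bystander: dark steel horseshoe, about 130 mm, 10 mm thick, lying on the table at the right. Origin: underside, in its middle.
- hoof_hook: Bystander: hoof pick with a wooden handle 26 mm thick and a bent steel spike, 250 mm long, lying on the table at the right. Origin: underside, about the middle; x along it to the spike.

How it is judged:
On the way:
1. the hammer lies on the table, released, clear of the forge, with the lid still shut (height (world z) of hammer below 0.05 m and linear speed of hammer below 0.03 m/s and contact force between each of the arm, the fingers and hammer below 0.1 N and contact force between hammer and forge below 0.1 N and value of joint lid below 0.04 rad), for 0.2 s.
At the end, for the whole second after the job is handed in: The lid stands still within 0.07 rad (4 degrees) of its balance point, 1.051 rad open, held by the gripper's fingers at its front handle; the hammer lies on the table, still, untouched and clear of the forge (value of joint lid between 0.981 and 1.121 rad and contact force between the fingers and lid above 1 N and distance between the grasp point and lid_handle below 0.06 m and velocity of joint lid between -0.1 and 0.1 rad/s and height (world z) of hammer below 0.05 m and linear speed of hammer below 0.03 m/s and contact force between each of the arm, the fingers and hammer below 0.1 N and contact force between hammer and forge below 0.1 N); the arm keeps its last pose, push and grip.
It fails at once if the lid goes over backwards (0.25 rad past its balance point) (value of joint lid above 1.301 rad).
It fails at once if the lid is let fall (closes faster than 1.5 rad/s) (velocity of joint lid below -1.5 rad/s).
It fails at once if the hammer is dropped (moves faster than 0.8 m/s with no finger on it) (linear speed of hammer above 0.8 m/s and contact force between the fingers and hammer below 0.05 N).
It fails at once if the rasp, the horseshoe or the hoof pick is moved more than 3 cm (distance of any of rasp, horseshoe, hoof_hook from where it was at the start of the episode above 0.03 m).
It also fails if it takes over 58 s, if anything falls off the work surface, if the arm or the gripper's body presses on something with over 40 N, if the wrist force passes 120 N, or if a joint passes its speed limit or range.

## Working session

There is one attempt and no reset: what is moved stays moved. The work goes in short steps, each a Python script; the robot and the scene stay as the last script left them, time stands still between calls to the robot, and variables do not carry over. Pictures are saved under pics/ and viewed, at most 10 in all, crops included, and the job is handed in when it is done.

```bash
ls; mkdir -p pics; cat > h.py <<'E'
import numpy as np, cv2
from rig import robot
def save(n,f): cv2.imwrite('pics/'+f,cv2.cvtColor(robot.grab_frame(n),cv2.COLOR_RGB2BGR))
def ray(info,u,v,z):
    R=cv2.Rodrigues(np.array(info['rvec'],float))[0];t=np.array(info['tvec'],float).ravel()
    d=R.T@np.array([(u-info['cx'])/info['fx'],(v-info['cy'])/info['fy'],1]);c=-R.T@t
    return c+d*(z-c[2])/d[2]
def proj(info,P):
    K=np.array([[info['fx'],0,info['cx']],[0,info['fy'],info['cy']],[0,0,1]],float)
    return cv2.projectPoints(np.array(P,float).reshape(-1,1,3),np.array(info['rvec'],float),np.array(info['tvec'],float),K,None)[0].reshape(-1,2)
E
python3 - <<'E'
from h import *
save('scene','s0.png');save('top','t0.png')
for n in('scene','top'):
    i=robot.camera_info(n);R=cv2.Rodrigues(np.array(i['rvec'],float))[0];print(n,i,-R.T@np.array(i['tvec']).ravel())
E
```

```text
pics
scene {'fx': 502.2675100708174, 'fy': 502.2675100708174, 'cx': 311.8987762068728, 'cy': 198.89143183488142, 'rvec': array([ 0.78924574,  2.74541176, -0.83979215]), 'tvec': array([ 0.488546  , -0.13758049,  2.00394005])} [1.07373898 0.78543863 1.5822617 ]
top {'fx': 442.07162855914015, 'fy': 442.07162855914015, 'cx': 316.3917058399285, 'cy': 197.74286387463502, 'rvec': array([ 2.17911768, -2.21669677,  0.05591946]), 'tvec': array([0.00850105, 0.58875606, 1.64326251])} [0.5084326  0.00299312 1.66988173]
```

View pics/s0.png

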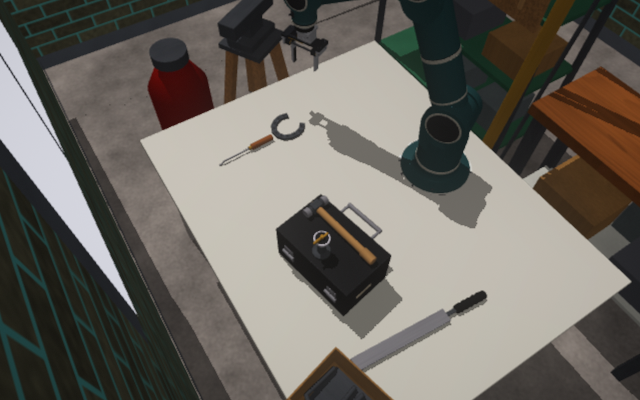

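View pics/t0.png

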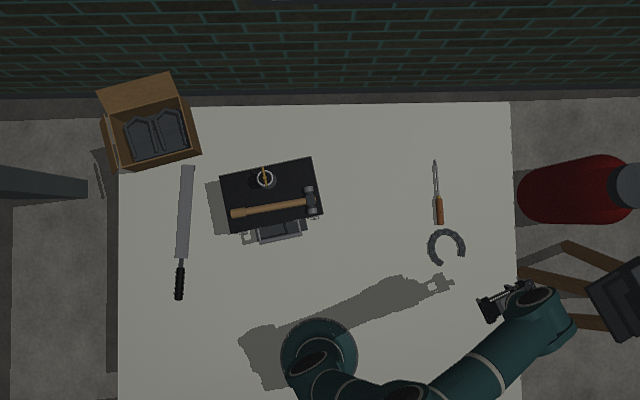

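The top view shows the forge at about (270,195), its handle at (275,232) and the hammer from (232,212) to its head at (312,200). The rasp is at (182,230), the horseshoe at (446,247) and the pick at (437,195). I'll enlarge the forge.

```bash
python3 - <<'E'
import cv2
a=cv2.imread('pics/t0.png')[140:260,190:340];cv2.imwrite('pics/c0.png',cv2.convertScaleAbs(cv2.resize(a,None,fx=5,fy=5,interpolation=cv2.INTER_CUBIC),alpha=1.8,beta=15))
E
```

```text
(no output)
```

View pics/c0.png

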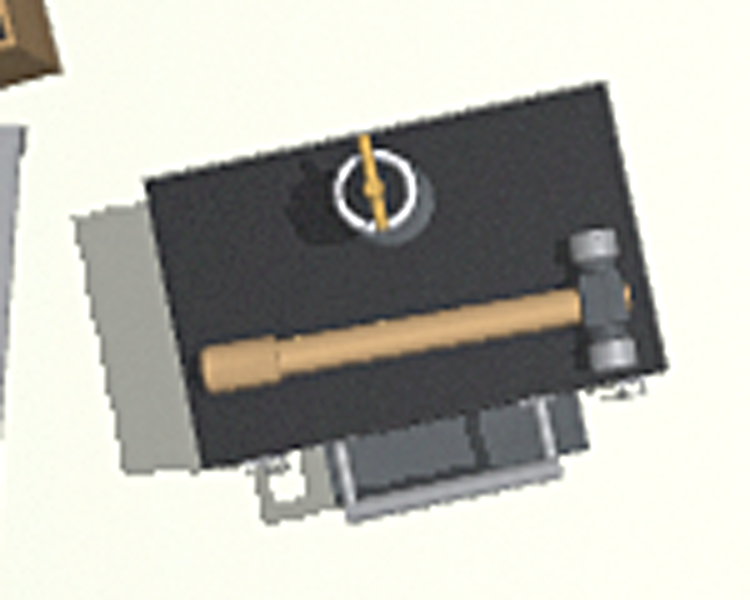

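The crop shows the roof corners at (148,180), (605,85), (665,370) and (202,467). The hammer runs from its butt at (203,370) to its head at (604,300), and the handle bar from (352,512) to (560,468). I'll compute positions from these.

```bash
python3 - <<'E'
from h import *
i=robot.camera_info('top')
f=lambda u,v,z: ray(i,190+u/5-.4,140+v/5-.4,z)
c=[f(*p,.175) for p in[(148,180),(605,85),(665,370),(202,467)]]
C=np.mean(c,0);ex=(c[0]+c[1]-c[2]-c[3])/2;ey=(c[0]+c[3]-c[1]-c[2])/2
print('forge',C,np.linalg.norm(ex),np.linalg.norm(ey),np.arctan2(ex[1],ex[0]),np.arctan2(-ey[0],ey[1]))
a=np.arctan2(ex[1],ex[0])/2+np.arctan2(-ey[0],ey[1])/2
X=np.array([np.cos(a),np.sin(a),0]);Y=np.array([-X[1],X[0],0])
b=f(376,190,.272);print('burner',b,C[:2]+.05*X[:2])
hb=[f(352,512,.158),f(560,468,.158)];print('handle',hb,np.mean(hb,0),C[:2]-.155*X[:2],np.linalg.norm(hb[0]-hb[1]))
p=f(203,370,.191);q=f(630,297,.191);h=f(604,300,.2);print('ham',p,q,h,np.linalg.norm(p-q),np.arctan2(*(q-p)[[1,0]]))
for n,u,v in[('shoe',446,247),('pick',438,205),('rasp',182,230),('raspr',193,165)]:print(n,ray(i,u,v,.01))
s=robot.get_state();print(s['tool_rot'],s['force'])
E
```

```text
forge [0.59431082 0.1535885  0.175     ] 0.19796438975770236 0.3178660433398547 0.18410669960705775 0.18924877901780507
burner [0.64305563 0.16168104 0.272     ] [0.64344213 0.16286827]
handle [array([0.43418992, 0.19349548, 0.158     ]), array([0.46164567, 0.05134563, 0.158     ])] [0.4479178  0.12242056 0.158     ] [0.44200375 0.12482122] 0.14477705786302397
ham [0.53209438 0.2878606  0.191     ] [0.57606651 0.00164395 0.191     ] [0.5739514  0.01899008 0.2       ] 0.2895747286661171 -1.4183558861223493
shoe [ 0.39629177 -0.48321916  0.01      ]
pick [ 0.5539293  -0.45807314  0.01      ]
rasp [0.47671426 0.50355238 0.01      ]
raspr [0.7205496  0.46151757 0.01      ]
[[ 9.12739299e-01  4.08542180e-01 -5.10075740e-04]
 [ 4.08542490e-01 -9.12738819e-01  9.38950682e-04]
 [-8.19649707e-05 -1.06540480e-03 -9.99999429e-01]] [ 0.15075119 -0.4144285   0.25563284]
```

```bash
cat >> h.py <<'E'
A=.186
X=np.array([np.cos(A),np.sin(A),0]);Y=np.array([-X[1],X[0],0]);Z=np.array([0,0,1.])
C=np.array([.5943,.1536,0]);HINGE=C+.105*X+.09*Z
def hor(ang,s=1):  # tool down, hammer direction ang, closing across it
    y=s*np.array([-np.sin(ang),np.cos(ang),0]);z=-Z
    return np.column_stack([np.cross(y,z),y,z])
def lidR(p,s=1):   # tool pitched p below level in forge xz plane
    z=np.cos(p)*X-np.sin(p)*Z;x=s*Y;return np.column_stack([x,np.cross(z,x),z])
def handle(th): 
    a=np.arctan2(65,255)+th;return HINGE+.2632*(-np.cos(a)*X+np.sin(a)*Z)
D=-1.418;d=np.array([np.cos(D),np.sin(D),0])
G=np.array([.5730,.0200,0])-.031*d+.200*Z
E
python3 - <<'E'
from h import *
np.set_printoptions(precision=2,suppress=True)
print('G',G)
for s in(1,-1):
    print('pick',s,robot.ik(G,hor(D,s)),robot.ik(G+.15*Z,hor(D,s)))
    for a in(0,-.4,.4): print(' place',a,robot.ik([.58,-.2,.03],hor(a,s)),robot.ik([.58,-.2,.25],hor(a,s)))
    for p0,p1 in((45,90),(45,75),(60,90)):
      print(' lid',p0,p1,[robot.ik(handle(t),lidR(np.radians(p0+(p1-p0)*t/1.051),s)) for t in(0,.5,1.051)])
E
```

```text
G [0.57 0.05 0.2 ]
pick 1 [ 0.4   0.39 -0.68  1.73  0.27  1.11 -0.22] [ 0.43  0.28 -0.72  1.52  0.19  1.41 -0.15]
 place 0 [ 0.71  0.67 -0.59  1.75  0.47  0.86  1.49] [ 0.77  0.43 -0.66  1.57  0.27  1.24  1.64]
 place -0.4 [ 0.68  0.66 -0.54  1.75  0.44  0.85  1.11] [ 0.72  0.41 -0.59  1.57  0.24  1.24  1.26]
 place 0.4 [ 0.77  0.7  -0.67  1.75  0.54  0.89  1.83] [ 0.81  0.44 -0.72  1.56  0.3   1.25  2.01]
 lid 45 90 [None, array([ 0.78, -0.07, -1.08,  2.07, -0.02,  0.7 , -0.12]), array([ 0.24,  0.48, -0.82,  1.33,  0.35,  1.48, -0.36])]
 lid 45 75 [None, array([ 0.75, -0.18, -1.01,  2.17, -0.18,  0.54,  0.02]), array([ 0.39,  0.31, -0.89,  1.57,  0.33,  1.13, -0.36])]
 lid 60 90 [array([ 0.89, -0.09, -1.24,  2.41,  0.03,  0.24, -0.22]), array([ 0.66,  0.06, -1.03,  1.96,  0.13,  0.88, -0.25]), array([ 0.24,  0.48, -0.82,  1.33,  0.35,  1.48, -0.36])]
pick -1 [-0.94  0.52  1.09  1.78 -0.5   1.15 -2.68] [-1.03  0.42  1.23  1.57 -0.4   1.44 -2.77]
 place 0 [ 0.37  0.6  -0.12  1.76  0.1   0.79 -1.37] [ 0.42  0.36 -0.18  1.58  0.07  1.21 -1.34]
 place -0.4 [ 0.31  0.6  -0.04  1.76  0.03  0.78 -1.71] [ 0.37  0.36 -0.12  1.58  0.04  1.21 -1.72]
 place 0.4 [ 0.42  0.6  -0.19  1.76  0.15  0.79 -1.01] [ 0.44  0.36 -0.21  1.58  0.08  1.21 -0.95]
 lid 45 90 [None, array([-1.48, -0.2 ,  1.01,  2.12,  0.4 ,  0.77,  2.64]), array([ 0.38,  0.57, -1.09,  1.32,  0.5 ,  1.53,  2.67])]
 lid 45 75 [None, array([-1.36, -0.25,  0.85,  2.21,  0.58,  0.65,  2.46]), array([ 0.52,  0.37, -1.08,  1.57,  0.44,  1.16,  2.7 ])]
 lid 60 90 [array([-1.14, -0.11,  0.69,  2.46,  0.67,  0.32,  2.3 ]), None, array([ 0.38,  0.57, -1.09,  1.32,  0.5 ,  1.53,  2.67])]
```

```bash
python3 - <<'E'
from h import *
np.set_printoptions(precision=3,suppress=True)
s=robot.get_state();robot.move_linear(s['ee_pos']+.2*Z)
robot.move_ptp(G+.13*Z,hor(D))
s=robot.get_state();print(s['qpos'],s['time'],s['force'],s['opening'])
i=robot.camera_info('wrist');save('wrist','w1.png')
print(proj(i,[G-.009*Z,[.573,.02,.19],G-.009*Z-.1*d,G-.009*Z-.2*d]))
E
```

```text
[ 0.438  0.295 -0.729  1.556  0.199  1.367 -0.159] 4.0583 [0.057 0.453 0.188] 0.09406563655176192
[[318.57  182.978]
 [318.651 209.687]
 [318.282  85.131]
 [317.933 -33.022]]
```

View pics/w1.png

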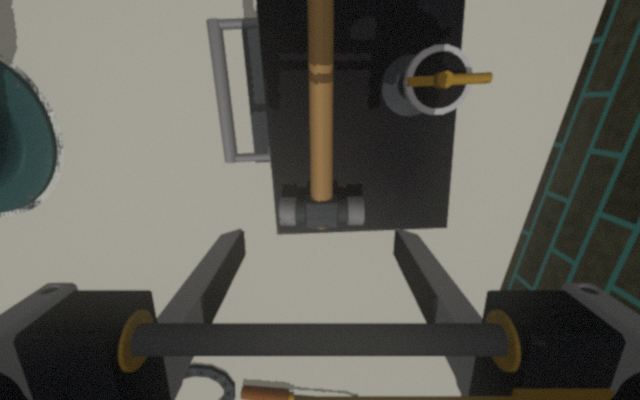

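The wrist view has the hammer head at (322,210) and the handle at column 321, within 3 px of prediction. I'll descend, grip and lift.

```bash
python3 - <<'E'
from h import *
np.set_printoptions(precision=3,suppress=True)
R=hor(D)
print(robot.move_linear(G+.03*Z,.15,R))
print(robot.move_linear(G,.05,R,threshold=12),robot.get_state()['ee_pos'])
robot.gripper_to(0.0);s=robot.get_state();print(s['opening'],s['grasp_force'],s['force'])
robot.move_linear(s['ee_pos']+.02*Z,.04);s=robot.get_state();print(s['opening'],s['force'],s['moment'])
robot.move_linear(s['ee_pos']+.11*Z,.12);s=robot.get_state();print(s['opening'],s['grasp_force'],s['force'],s['moment'],s['time'])
save('wrist','w2.png')
E
```

```text
False
False [0.568 0.051 0.2  ]
0.0005141025226535012 0.0 [ 0.492 -0.035 -0.346]
0.00026641173482543193 [ 0.456  0.482 -0.156] [-0.048 -0.135  0.024]
0.00048718286105842883 0.0 [-0.392  0.236 -0.61 ] [-0.047 -0.062  0.036] 8.8083
```

View pics/w2.png

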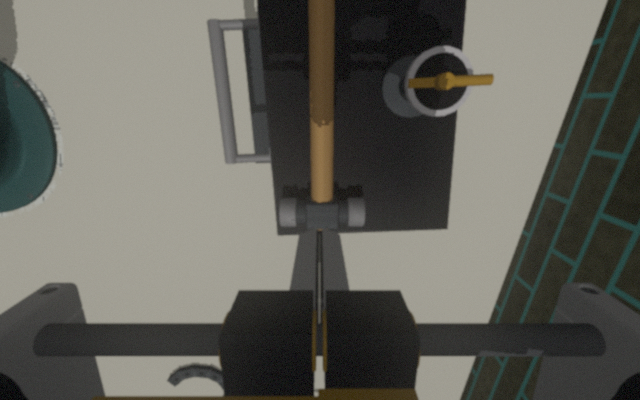

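The gripper closed on air and the hammer hasn't moved. I'll check whether the fingertips in the picture, at about (320,232), agree with the kinematics and calibration.

```bash
python3 - <<'E'
from h import *
np.set_printoptions(precision=4,suppress=True)
s=robot.get_state();i=robot.camera_info('wrist');p=s['ee_pos'];R=s['tool_rot']
print(p,R[:,2]);Rc=cv2.Rodrigues(np.array(i['rvec'],float))[0];print('cam in tool',R.T@(-Rc.T@i['tvec']-p), R.T@Rc.T)
print(proj(i,[p,p+.019*R[:,2]]))
# triangulate head centre / roof corners between top and wrist
t=robot.camera_info('top')
def tri(a,b):
    P=[np.hstack([cv2.Rodrigues(np.array(k['rvec'],float))[0],np.array(k['tvec'],float).reshape(3,1)]) for k in(t,i)]
    n=[np.array([[(q[0]-k['cx'])/k['fx']],[(q[1]-k['cy'])/k['fy']]]) for q,k in((a,t),(b,i))]
    X=cv2.triangulatePoints(P[0],P[1],*n);return (X[:3]/X[3]).ravel()
f=lambda u,v:(190+u/5-.4,140+v/5-.4)
print('burner',tri(f(376,190),(439,80)),'frontright',tri(f(665,370),(277,234)),'backright',tri(f(605,85),(448,227)))
print('bar ends',tri(f(352,512),(213,22)),tri(f(560,468),(229,159)))
print('head',tri(f(604,300),(322,211)),'face front',tri(f(613,353),(287,211)),'back',tri(f(594,246),(356,211)))
E
```

```text
[0.568  0.0505 0.3292] [-0.0012 -0.     -1.    ]
cam in tool [ 0.0848  0.0004 -0.1871] [[-0.0006 -0.9574 -0.2889]
 [ 1.     -0.0006  0.0001]
 [-0.0003 -0.2889  0.9574]]
[[318.4107 237.3267]
 [318.4497 226.2571]]
burner [0.6439 0.1637 0.2629] frontright [ 0.5278 -0.0213  0.1757] backright [0.7225 0.0182 0.1819]
bar ends [0.4344 0.1952 0.1569] [0.4601 0.0529 0.1487]
head [0.5755 0.0192 0.187 ] face front [0.5382 0.0138 0.1889] back [0.6122 0.0257 0.1902]
```

Calibration is consistent, but the tip shows higher than expected, about 9 mm ahead of the TCP instead of 19. I'll part-open the fingers, feel down to the roof, back off slightly and grip.

```bash
python3 - <<'E'
from h import *
np.set_printoptions(precision=4,suppress=True)
R=hor(D);g=G+.0025*np.array([1,0,0])
robot.gripper_to(.05);print(robot.get_state()['opening'])
robot.move_linear(g+.02*Z,.15,R)
hit=robot.move_linear(g-.03*Z,.02,R,threshold=6);s=robot.get_state();print(hit,s['ee_pos'],s['force'])
robot.move_linear(s['ee_pos']+.003*Z,.02)
robot.gripper_to(0.0);s=robot.get_state();print(s['opening'],s['grasp_force'],s['ee_pos'],s['force'],s['time'])
save('wrist','w3.png')
E
```

```text
0.049428366934565676
False [0.5708 0.0506 0.17  ] [-1.0053 -0.4884 -0.1589]
0.02317093164232183 29.997764825820923 [0.5707 0.0506 0.173 ] [ 0.4374 -0.2182  0.1856] 14.1333
```

View pics/w3.png

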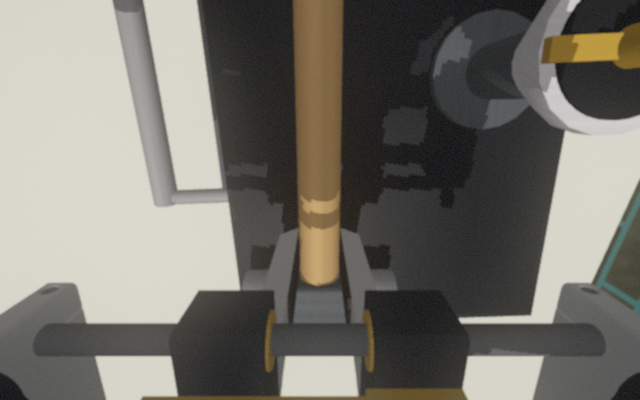

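It's held: opening 23 mm, 30 N. The fingertips really sit about 24 mm behind where the stated TCP puts them, so I'll allow for that. Lifting gently.

```bash
python3 - <<'E'
from h import *
np.set_printoptions(precision=4,suppress=True)
s=robot.get_state();robot.move_linear(s['ee_pos']+.02*Z,.04);s=robot.get_state();print(s['opening'],s['force'],s['moment'])
robot.move_linear(s['ee_pos']+.11*Z,.12);s=robot.get_state();print(s['opening'],s['grasp_force'],s['force'],s['moment'],s['time'])
i=robot.camera_info('wrist');print(proj(i,[s['ee_pos']]));save('wrist','w4.png')
for a in(0,-.4,-.8):
  for w in(1,-1): print(a,w,robot.ik([.58,-.2,.22],hor(a,w)),robot.ik([.58,-.2,.0],hor(a,w)))
E
```

```text
0.023228569872646286 [ 0.3281 -0.1355 -6.5474] [ 0.0397 -0.116  -0.0391]
0.02310566177408295 29.996150135993958 [-0.2953 -0.0349 -6.6691] [-0.0127 -0.072  -0.0077] 15.9
[[318.4062 237.2935]]
0 1 [ 0.8953  0.5055 -0.85    1.598   0.3977  1.2204  1.5395] [ 0.8035  0.7669 -0.7218  1.7534  0.6418  0.8725  1.3614]
0 -1 [ 0.5302  0.3965 -0.3267  1.6105  0.1358  1.157  -1.3984] [ 0.4759  0.6553 -0.2592  1.765   0.2309  0.7511 -1.4723]
-0.4 1 [ 0.8475  0.482  -0.7748  1.5995  0.3545  1.2063  1.1725] [ 0.7619  0.7443 -0.6594  1.7548  0.586   0.8487  1.0011]
-0.4 -1 [ 0.4836  0.3905 -0.2646  1.6122  0.1091  1.1534 -1.7772] [ 0.4279  0.6487 -0.1947  1.7668  0.1736  0.7428 -1.8273]
-0.8 1 [ 0.8013  0.4629 -0.705   1.601   0.3163  1.195   0.8018] [ 0.706   0.7187 -0.5778  1.7567  0.5134  0.8215  0.6539]
-0.8 -1 [ 0.4346  0.3855 -0.1999  1.6141  0.0819  1.1502 -2.1553] [ 0.3724  0.6435 -0.1205  1.7689  0.1077  0.7356 -2.1749]
```

View pics/w4.png

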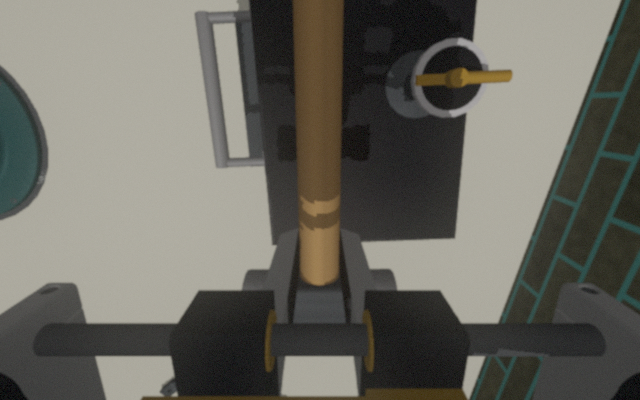

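The hammer is level in the fingers, with 6.5 N on the wrist. I'll carry it to the right and set it down.

```bash
python3 - <<'E'
from h import *
np.set_printoptions(precision=4,suppress=True)
R=hor(-.4);T=np.array([.58,-.26,0])
robot.move_ptp(T+.30*Z,R);s=robot.get_state();print(s['opening'],s['time'],s['force'])
robot.move_linear(T+.03*Z,.15,R)
hit=robot.move_linear(T-.01*Z,.02,R,threshold=4);s=robot.get_state();print(hit,s['ee_pos'],s['force'],s['opening'])
robot.gripper_to(.05);robot.pause(.3)
robot.move_linear(s['ee_pos']+.03*Z,.05);robot.move_linear(s['ee_pos']+.25*Z,.2)
s=robot.get_state();print(s['time'],s['force'],s['opening'])
save('top','t5.png')
for p0,p1 in((60,90),(60,100),(65,95),(70,95)):
  for o in(0,.025):
    q=[robot.ik(handle(t)+o*lidR(np.radians(p0+(p1-p0)*t/1.051))[:,2],lidR(np.radians(p0+(p1-p0)*t/1.051))) for t in(0,.5,1.051)];print(p0,p1,o,*q)
E
```

```text
0.023337691477082173 17.325 [ 0.1586  0.1749 -5.6739]
True [ 0.58  -0.26  -0.002] [-2.7171  0.1602  8.2608] 0.023382767679168862
23.6583 [-0.3084 -0.0303 -1.0165] 0.050378091737195166
60 90 0 [ 0.8735 -0.0873 -1.2273  2.4128  0.048   0.2428 -0.2318] [ 0.6184  0.0574 -0.9898  1.9601  0.1245  0.8828 -0.2444] [ 0.1789  0.4524 -0.7064  1.3304  0.2895  1.4617 -0.3221]
60 90 0.025 [-0.9465 -0.002   0.5324  2.4531  0.5752  0.211  -0.7628] [ 0.5547  0.1082 -0.95    1.9803  0.1897  0.836  -0.3035] [ 0.1774  0.4612 -0.6963  1.3721  0.2932  1.4122 -0.3269]
60 100 0 [ 0.8735 -0.0873 -1.2273  2.4128  0.048   0.2428 -0.2318] [ 0.5159  0.1203 -0.9145  1.896   0.1595  0.9889 -0.2757] [ 0.1032  0.5727 -0.6711  1.1618  0.2894  1.6814 -0.3206]
60 100 0.025 [-0.9465 -0.002   0.5324  2.4531  0.5752  0.211  -0.7628] [ 0.4709  0.1584 -0.8831  1.9203  0.2005  0.9406 -0.3123] [ 0.1119  0.5715 -0.6666  1.218   0.2875  1.6277 -0.3239]
65 95 0 [ 0.7805 -0.0184 -1.1546  2.3482  0.1742  0.3769 -0.34  ] [ 0.5114  0.1234 -0.9112  1.8927  0.1607  0.9942 -0.2768] [ 0.1402  0.5122 -0.6883  1.2466  0.29    1.5724 -0.3214]
65 95 0.025 [ 0.7517  0.1288 -1.186   2.3499  0.6123  0.3736 -0.7521] [ 0.4673  0.161  -0.8802  1.9173  0.2009  0.9458 -0.3126] [ 0.1441  0.516  -0.6813  1.2953  0.2907  1.5209 -0.3251]
70 95 0 [ 0.8054  0.0599 -1.202   2.2816  0.2568  0.5086 -0.4042] [ 0.4667  0.1562 -0.8789  1.8574  0.1727  1.051  -0.2877] [ 0.1402  0.5122 -0.6883  1.2466  0.29    1.5724 -0.3214]
70 95 0.025 [ 0.6488  0.1524 -1.0823  2.2897  0.4672  0.4785 -0.6039] [ 0.4312  0.189  -0.8528  1.8842  0.2049  1.002  -0.3162] [ 0.1441  0.516  -0.6813  1.2953  0.2907  1.5209 -0.3251]
```

View pics/t5.png

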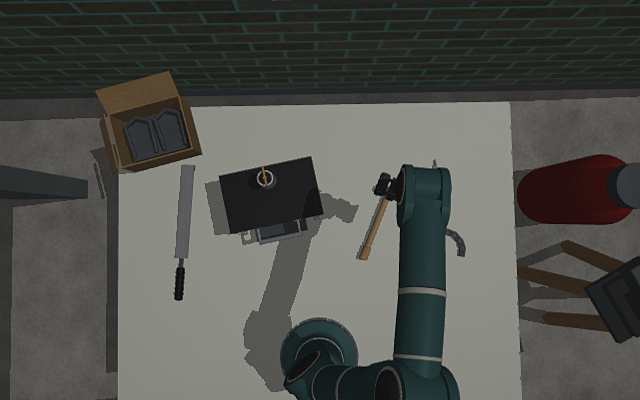

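The hammer lies on the table from (362,258) to (385,180), clear of the forge, and nothing else has moved. Next is the lid handle.

```bash
cat >> h.py <<'E'
O=.020;P0,P1=np.radians(70),np.radians(100)
def lidpose(th):
    R=lidR(P0+(P1-P0)*th/1.051);return handle(th)+O*R[:,2],R
E
python3 - <<'E'
from h import *
np.set_printoptions(precision=4,suppress=True)
p,R=lidpose(0);z=R[:,2]
robot.move_ptp(p-.12*z+[0,-.1,.06],R)
robot.move_linear(p-.1*z,.2,R)
robot.gripper_to(.05)
print(robot.move_linear(p-.03*z,.12,R,threshold=10),robot.move_linear(p,.05,R,threshold=8))
s=robot.get_state();print(s['ee_pos']-p,s['force'],s['qpos'])
robot.gripper_to(0);s=robot.get_state();print(s['opening'],s['grasp_force'],s['force'],s['time'])
E
```

```text
False False
[0.0001 0.0001 0.0004] [0.8953 0.0964 0.1821] [ 0.6987  0.1408 -1.1297  2.2878  0.4429  0.4878 -0.5801]
0.015048845457432678 29.990133941173553 [17.1204  1.732  -8.9493] 28.1333
```

Bar gripped, with a 17 N side load from a slight misalignment. I'll relieve that and use the corrected offset for the arc.

```bash
python3 - <<'E'
from h import *
np.set_printoptions(precision=4,suppress=True)
p,R=lidpose(0);n=np.sin(P0)*X+np.cos(P0)*Z
for k in(1,2,3,4):
    robot.move_linear(p+.001*k*n,.02,R);s=robot.get_state();f=s['force'];print(k,f,s['ee_pos']-p,f@X,s['time'])
    if f@X<5: break
E
```

```text
1 [7.2159 0.695  2.6098] [0.0019 0.0005 0.001 ] 7.219920117761383 28.3833
2 [-5.3636 -1.1245 12.8818] [0.002  0.0004 0.0009] -5.479072521391995 28.6333
```

```bash
python3 - <<'E'
from h import *
np.set_printoptions(precision=3,suppress=True)
for t in np.append(np.arange(.05,1.0,.0833),1.03):
    p,R=lidpose(t);robot.move_linear(p+.0015*X,.07,R);s=robot.get_state()
    print(round(t,3),s['force'],s['ee_pos']-p,s['opening'],s['time'])
    if np.linalg.norm(s['force'])>60: print('stop');break
save('scene','s6.png')
a=cv2.imread('pics/s6.png')[120:340,220:440];cv2.imwrite('pics/s6c.png',cv2.resize(a,None,fx=2.7,fy=2.7,interpolation=cv2.INTER_CUBIC))
E
```

```text
0.05 [ 8.284  2.618 -8.12 ] [ 0.002  0.    -0.   ] 0.014815093337033592 28.9583
0.133 [ 3.906  3.513 -7.261] [ 0.001  0.    -0.001] 0.015109939148737513 29.4167
0.217 [-2.412  3.895 -4.693] [ 0.001  0.    -0.001] 0.015065656177119694 29.875
0.3 [-9.809  1.252 -0.198] [ 0.     0.    -0.001] 0.015129744474858792 30.3333
0.383 [-16.293  -0.564   5.851] [-0.     0.    -0.001] 0.01508614480912955 30.7917
0.466 [-23.235  -2.634  14.123] [-0.001  0.    -0.001] 0.015168842777053082 31.25
0.55 [-25.802  -5.217  23.037] [-0.001  0.    -0.   ] 0.015248805867517295 31.7083
0.633 [-25.02   -6.367  25.089] [-0.  0.  0.] 0.014940918589372168 32.1583
0.716 [-19.121  -5.365  24.76 ] [0.001 0.    0.001] 0.015023781552285951 32.6083
0.8 [-15.318  -2.844  19.925] [0.001 0.001 0.001] 0.015089584094085721 33.0583
0.883 [-9.586 -0.746 15.695] [0.001 0.001 0.001] 0.01476162257054629 33.5083
0.966 [-6.851  1.188 13.084] [0.001 0.001 0.001] 0.014908061994008357 33.9583
1.03 [-5.595  0.625 12.553] [0.002 0.001 0.001] 0.014815256028413276 34.3417
```

View pics/s6c.png

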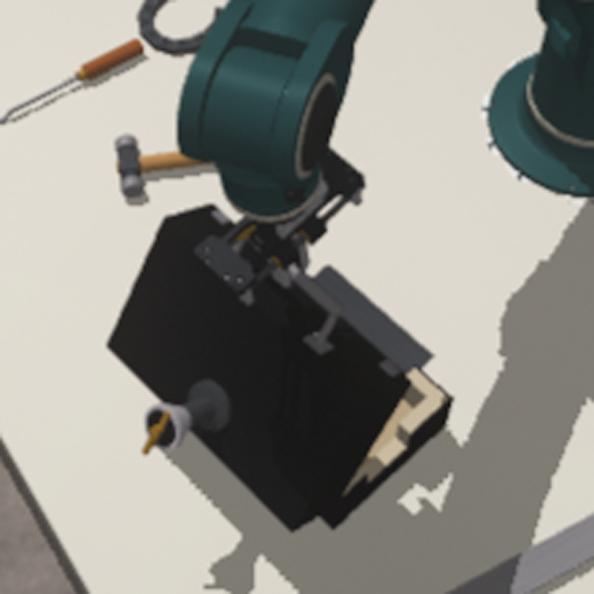

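The lid is up and the bar is held. In the crop the roof corners are at about (110,345), (293,530) and (408,378), with the burner top at (168,425). I'll fit the lid angle to these.

```bash
python3 - <<'E'
from h import *
from scipy.optimize import least_squares
i=robot.camera_info('scene')
L=np.array([[-.005,-.16,.085],[-.005,.16,.085],[-.205,.16,.085],[-.055,0,.182]])
px=np.array([[110,345],[293,530],[408,378],[168,425]])/2.7+[219.7,119.7]
def pts(t,sh=(0,0,0)):
    c,s=np.cos(t),np.sin(t);x=L[:,0]*c+L[:,2]*s;z=-L[:,0]*s+L[:,2]*c
    return HINGE+np.array(sh)+x[:,None]*X+L[:,1:2]*Y+z[:,None]*Z
r=least_squares(lambda v:np.r_[(proj(i,pts(v[0],v[1:]))-px).ravel(),np.array(v[1:])/.003],[1,0,0,0]);print(r.x,r.fun)
for t in(.95,1.03,1.1):print(t,(proj(i,pts(t))-px).round(1).tolist())
E
```

```text
[ 0.84697594  0.0039578   0.00746406 -0.00143664] [ 1.39416882 -2.09044371  2.14226835 -1.14714038 -5.07344122  5.27980869
  1.67027318 -4.94796507  1.31926722  2.48802115 -0.47888051]
0.95 [[0.1, -2.5], [0.4, -1.9], [-10.6, 6.1], [-2.5, -2.7]]
1.03 [[-0.7, -1.0], [-0.6, -0.4], [-14.9, 9.4], [-5.3, 1.2]]
1.1 [[-1.4, 0.3], [-1.4, 0.9], [-18.7, 12.5], [-7.6, 4.6]]
```

```bash
python3 - <<'E'
from h import *
save('top','t7.png')
def box(t):
    L=np.array([[a,b,c] for a in(-.005,-.205) for b in(-.16,.16) for c in(0,.085)]+[[-.255,-.075,.065],[-.255,.075,.065],[-.055,0,.182],[-.055,0,.085]])
    c,s=np.cos(t),np.sin(t);x=L[:,0]*c+L[:,2]*s;z=-L[:,0]*s+L[:,2]*c
    return HINGE+x[:,None]*X+L[:,1:2]*Y+z[:,None]*Z
E=[(0,1),(2,3),(4,5),(6,7),(0,2),(1,3),(4,6),(5,7),(0,4),(1,5),(2,6),(3,7),(8,9),(10,11)]
out=[]
for n,f,(u,v,w,h) in(('scene','s6.png',(250,185,150,140)),('top','t7.png',(200,130,150,140))):
    a=cv2.convertScaleAbs(cv2.resize(cv2.imread('pics/'+f)[v:v+h,u:u+w],None,fx=2.66,fy=2.1,interpolation=cv2.INTER_CUBIC),alpha=2,beta=35);b=a.copy()
    for t,c in((.9,(0,0,255)),(1.04,(0,255,0))):
        p=((proj(robot.camera_info(n),box(t))-[u,v]+.5)*[2.66,2.1]).round().astype(int)
        for i,j in E: cv2.line(b,tuple(map(int,p[i])),tuple(map(int,p[j])),c,1)
    out.append(np.hstack([a,b]))
o=np.vstack(out);print(o.shape);cv2.imwrite('pics/m.png',o)
E
```

```text
(588, 798, 3)
```

View pics/m.png

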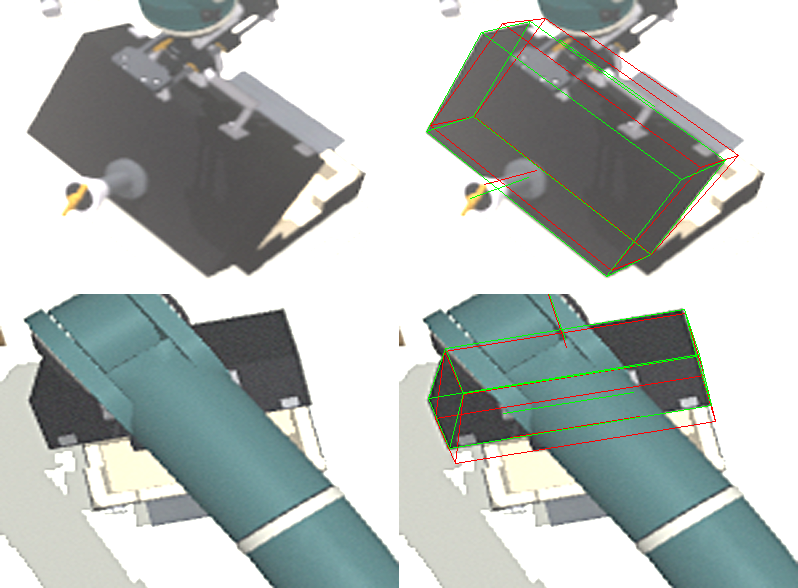

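The green outline (1.04 rad) matches the lid in both views and the red one (0.90) doesn't. I'll nudge to 1.05, let it settle, and hand in.

```bash
python3 - <<'E'
from h import *
p,R=lidpose(1.048);robot.move_linear(p+.0015*X,.03,R);robot.pause(1)
s=robot.get_state();print(s['force'],s['opening'],s['grasp_force'],s['time']);print(robot.sign_off())
E
```

```text
[-4.37729632  3.43027427 10.61556914] 0.015472023666471102 30.035923719406128 35.7417
the job is handed in; nothing more can be done
None
```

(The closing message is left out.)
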